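# Set the inspection camera over an opened phone and hold its column fully up

### The job

Lift the inspection camera by its dark top handle with the column still pushed right in, carry it upright and set it down gently on the bench beside the opened phone, so that its lens looks down on the middle of the phone. Then squeeze the orange release button in the side of the handle, pull the column straight up past its first stop to its second, fully out, with the foot left standing on the bench, and finish while still holding it up there, because the column sinks back as soon as it is let go. Do not shift the phone or disturb the tub, the bottle or the screwdriver.

Things in the scene. Friction and masses are not known exactly. Their poses are not given: they have to be found in the camera images.
- camera: Free-standing inspection camera, 0.8 to 0.98 kg. Round dark foot (radius 58 mm, 16 mm thick), white tube (radius 16 mm) and dark collar to 118 mm height, holding a two-section column that carries a level arm and, over it, the handle. Origin: centre of the foot's underside; z up the column, x along the arm from column to lens, y left of that. Centre of mass within 10 mm of the column's axis.
- handle_carry (a point): Inside the middle of the dark handle bar, above the column, 184 mm over the bench with the column in: where to grip for carrying, sides plain. Bar level, along camera x, 26 mm wide (camera y), 24 mm high, 120 mm long (45 mm behind this point to 75 mm before it); 22 mm free between it and the white arm below (28 mm wide). Moves up with the column.
- handle_release (a point): Inside the same bar, 45 mm nearer the lens than handle_carry: where to grip for pulling. Here, on the camera's +y side, the orange button (30 mm along the bar, 17 mm high) stands 8 mm out, so the bar measures 34 mm across, 28 mm with the button in. Closing a gripper across the bar here presses the button.
- release (a joint): Orange release button: 0 out, 0.006 m fully in; spring, 3 N at first, 6 N fully in. While it is out a catch holds the column in, and the handle lifts the whole camera. Pressed over about 4.5 mm it frees the column; once the column is 25 mm out the button no longer matters.
- mast_upper (a joint): Upper (thin) section of the column with arm, pod and handle (0.25 kg): 0 pushed in, 0.065 m at its stop. It moves first: at 0.065 the column is at its first stop. Sinks by its weight when let go.
- mast_lower (a joint): Lower (thicker) section of the column: 0 pushed in, 0.065 m at its stop. It is drawn along after the first stop; with both at 0.065 m the column is at its second stop, the handle 130 mm higher than pushed in. Drawing it out takes 3 to 6 N; pulling on past this stop lifts the foot, which is light (0.5 to 0.66 kg). Sinks by its weight when let go.
- lens (a point): Lens, in the middle of the underside of the round camera pod (radius 30 mm, white): 115 mm from the column's axis along camera x, 109 mm above the bench with the column in. The other end of the arm, a dark battery pack, reaches 76 mm behind the axis.
- phone: Opened phone on its screen, loose: white frame, dark inside, white battery. 150 mm long (x), 74 mm wide (y), 8.5 mm thick (parts to 11 mm). Origin: centre of its underside. With the lens over its middle the camera's foot fits beside either long side, not beside the short ends. The long side toward the robot's left (+y) is free of other things.
- phone_mid (a point): Middle of the phone's open upper side.
- tub: Bystander: round greyish tub with an orange lid, radius 56 mm, 68 mm high. Origin: centre of its underside.
- bottle: Bystander: clear bottle with a white cap, radius 24 mm, 130 mm high. Origin: centre of its underside.
- screwdriver: Bystander: small screwdriver with a black handle, 150 mm long, lying on the bench.
Mind the look-alikes: they are no part of the job. There is more than one size of the phone; the one meant has the size given above.

How it is judged:
On the way, in this order (a step that is already met when the one before it is completed fails the run):
1. the camera is lifted off the bench by the handle with its column pushed in (height (world z) of camera above 0.012 m and value of joint each of mast_upper, mast_lower below 0.006 m and contact force between the fingers and mast_upper above 1 N), for 0.2 s.
2. it stands upright on the bench, column still in, with its lens over the middle of the phone (horizontal distance between lens and phone_mid below 0.03 m and height (world z) of camera below 0.004 m and angle between camera's own z axis and vertical below 0.05 rad and value of joint each of mast_upper, mast_lower below 0.006 m and value of joint release below 0.002 m and linear speed of camera below 0.02 m/s), for 0.2 s.
3. the release button is pressed while the column is still in (value of joint release above 0.004 m and value of joint mast_upper below 0.02 m and height (world z) of camera below 0.006 m), for 0.05 s.
4. the column is pulled to its first stop, the foot standing on the bench (value of joint mast_upper above 0.059 m and height (world z) of camera below 0.006 m), for 0.1 s.
5. the column is at its second stop, the foot standing on the bench (all of step 4 and value of joint mast_lower above 0.059 m), for 0.3 s.
At the end, for the whole second after the job is handed in: The gripper still holds the handle with the column at its second stop: both sections within 6 mm of full travel (65 mm each), at rest; the foot stands upright on the bench (lifted less than 6 mm, tilted less than 0.06 rad) and the lens is within 35 mm (horizontally) of the middle of the phone (all of step 5 and contact force between the fingers and mast_upper above 2 N and angle between camera's own z axis and vertical below 0.06 rad and horizontal distance between lens and phone_mid below 0.035 m and linear speed of mast_upper below 0.02 m/s); the arm keeps its last pose, push and grip.
It fails at once if the camera is lifted by its drawn-out column (value of joint mast_upper above 0.015 m and height (world z) of camera above 0.015 m).
It fails at once if the camera is tipped (angle between camera's own z axis and vertical above 0.3 rad).
It fails at once if the camera is dropped or banged down on the bench, or pressed hard against it (contact force between camera_c0 and anything else above 80 N or (linear speed of camera above 0.35 m/s and height (world z) of camera below 0.012 m)).
It fails at once if the phone is shifted (distance of phone from where it was at the start of the episode above 0.012 m).
It fails at once if the tub, the bottle or the screwdriver is disturbed (distance of any of tub, bottle, screwdriver from where it was at the start of the episode above 0.02 m).
It also fails if it takes over 51 s, if anything falls off the work surface, if the arm or the gripper's body presses on something with over 40 N, if the wrist force passes 120 N, or if a joint passes its speed limit or range.

### The arm

A 6-joint arm with a two-finger parallel gripper is mounted at the origin on the work surface. World frame = base frame: x ahead of the robot, y to its left, z up, the work surface at z = 0. Lengths are in m, angles in rad, forces in N, time in s.
With the tool pointing down it reaches from about 0.325 to 0.775 m from the base axis. Payload 5.5 kg.
Tool frame: the origin (TCP) lies at the very end of the fingers, on their centre line; the grasp point (between the pads) lies 19 mm behind it; z points along the fingers, y is the direction in which the jaws open and shut (so a half turn about z gives the same grasp; the last joint's range is limited). The gripper opens to 85 mm and grips with 20 to 120 N. Pads are 22 mm wide; open, the fingers measure 114 mm over their backs; the gripper's body (76 mm by 85 mm) begins 54 mm behind the grasp point. The pads swing forward as they close: fully open they stand 13 mm farther back than shut.
Start: joints at [-1.289, 0.091, 1.231, -0, 1.82, -0.057], TCP at [0.199, -0.566, 0.231] pointing down, gripper open.
Joint ranges: [-2.87, 2.87], [-0.86, 2.18], [0.17, 2.46], [-1.51, 4.65], [0.06, 2.69], [-2.65, 2.65]. Speed limits (rad/s): [2.57, 2.57, 3.01, 3.14, 3.14, 3.14].

### API

Orientations are given as a 3x3 rotation matrix whose columns are the frame's x, y, z axes.
In Python, from cell import bot gives the robot as it stands. The module is installed in compiled form; this text tells all that it offers.
- The arm moves only by the shell command python3 -m inch 'ROWS' [OPENING] [FORCE]. ROWS is JSON, a list of rows, each a list of 6 numbers: the shift along the world's x, y, z in cm, then the turn, a rotation vector about the world's x, y, z in rad. In form: [[tx, ty, tz, wx, wy, wz], ...]. A call has 1 to 8 rows; each row is the pose to reach, as a shift and turn from the pose measured when the call began; what a row does not reach only later rows make up. A row lasts 1/12 s, in which the tool goes at most 41.7 mm and 7.16 degrees, less where a joint would pass 70% of its speed; a pose out of reach is approached as far as the arm can. A call with a gripper value outside its range is refused whole. OPENING is the gripper command: -1 is shut, 1 is fully open, values between are in proportion, set as the call begins (- or left out, the last holds). The fingers move at their own pace and stop on an object; FORCE is the grip in N (left out, the last holds). Time passes only in rows, so rows that repeat a pose let the fingers close. It gives the time, the measured TCP pose, the force and the opening at its end, in the units of the state.
- bot.get_state(): the state, without advancing time (a new reading comes with each control period).
- bot.get_image(name): name is "scene" or "top" or "wrist"; returns a dict with "image" (420x560x3 uint8, blue, green, red), "range_z" (420x560 float32, m along the optical axis (not along the pixel's ray), 0 where there is no reading), "intrinsics" (3x3 intrinsics, pixels), "camera_from_world" (4x4, takes a point from world to camera coordinates); the wrist camera has in their place "tool_from_camera" (4x4, takes a point from camera to tool coordinates, whose origin is the TCP and whose axes are the flange's). Camera axes: x right, y up, looking along -z (the intrinsics and any distortion apply to the point x, -y, -z); pixel columns grow to the right and rows downward; lengths in m; the calibration is good to about 2 mm. The wrist camera is an equidistant fisheye: a pixel r from the principal point sees the ray r / f radians off the axis. A picture is of the moment at which its call begins: read the wrist's pose just before it.
- bot.sign_off(): hands the job in, once; it reports no verdict.
The state is a dict: "time": time; "joint_pos": joint angles; "dq": joint speeds; "tau": joint torques, N m; "eef_pos": TCP position; "eef_rot": TCP orientation; "ft_force": force on the tool from outside, world axes, zero at the start; "torque": the same for the moment, N m; "width": finger opening in m.
Only numpy, scipy, OpenCV 4.12 (cv2) and the standard library are available. Lean on these libraries where they do the work, as an engineer would, in place of code of your own. Each camera call takes 0.05 s, during which the arm holds its last target.

## Working session

There is one attempt and no reset: what is moved stays moved. The work goes in short steps, Python scripts to look and compute and a shell command to move; the robot and the scene stay as the last step left them, time stands still between calls to the robot, and variables do not carry over. Pictures are saved under pics/ and viewed, and the job is handed in when it is done.

```bash
mkdir -p pics; cat > h.py <<'E'
import numpy as np, cv2
from cell import bot
def snap(name,fn):
    d=bot.get_image(name); cv2.imwrite('pics/'+fn,d['image']); np.savez('pics/'+fn[:-4]+'.npz',**d); return d
def pts(d):
    K=d['intrinsics']; z=d['range_z']; h,w=z.shape
    u,v=np.meshgrid(np.arange(w),np.arange(h))
    x=(u-K[0,2])/K[0,0]*z; y=(v-K[1,2])/K[1,1]*z
    P=np.stack([x,-y,-z,np.ones_like(z)],-1)
    T=np.linalg.inv(d['camera_from_world'])
    W=(P@T.T)[...,:3]; W[z==0]=np.nan
    return W
E
python3 - <<'E'
from h import *
for n in('scene','top'):
    d=snap(n,n+'0.png'); print(n,d['intrinsics'].round(1).tolist(),np.linalg.inv(d['camera_from_world']).round(3).tolist())
s=bot.get_state(); print(s)
E
```

```text
scene [[413.5, 0.0, 280.7], [0.0, 413.5, 209.4], [0.0, 0.0, 1.0]] [[0.392, -0.513, 0.764, 1.35], [0.92, 0.2, -0.338, -0.379], [0.021, 0.835, 0.55, 0.701], [0.0, 0.0, 0.0, 1.0]]
top [[529.1, 0.0, 274.4], [0.0, 529.1, 216.8], [0.0, 0.0, 1.0]] [[0.005, 0.99, -0.138, 0.358], [-1.0, 0.002, -0.017, -0.043], [-0.016, 0.138, 0.99, 1.438], [0.0, 0.0, 0.0, 1.0]]
{'time': 0.1, 'joint_pos': array([-1.28873586e+00,  9.18027198e-02,  1.23178021e+00,  2.09185447e-05,
        1.81975580e+00, -5.67241600e-02]), 'dq': array([-0.00096146, -0.00356881, -0.00282891, -0.00012372,  0.00181268,
        0.00027045]), 'tau': array([ 3.49080095e-03, -4.60217071e+01, -4.19217467e+01,  1.32465874e-05,
        1.06533221e-02,  5.06116280e-06]), 'eef_pos': array([ 0.19932887, -0.56566771,  0.23024412]), 'eef_rot': array([[ 9.43157601e-01,  3.32345485e-01, -4.66521440e-04],
       [ 3.32345791e-01, -9.43156108e-01,  1.68271868e-03],
       [ 1.19241411e-04, -1.74211535e-03, -9.99998475e-01]]), 'ft_force': array([-0.89463726, -0.36365862,  0.65211464]), 'torque': array([ 0.01794837, -0.00932102,  0.03613077]), 'width': 0.08556266822574225}
```

View pics/scene0.png

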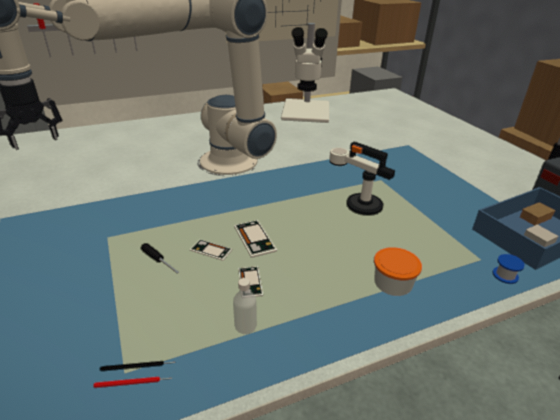

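View pics/top0.png

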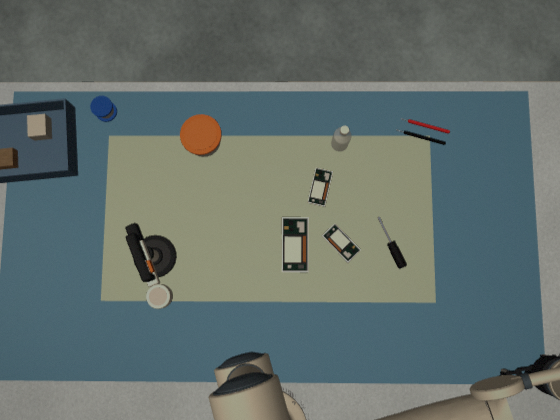

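The top view shows the inspection camera at about (150,255), with the handle running (133,228)–(148,280) and the pod at (158,296). The largest phone is at (295,245), the tub at (201,135), the bottle at (343,135) and the screwdriver at (395,250). I'll measure these next.

```bash
python3 - <<'E'
from h import *
d=dict(np.load('pics/top0.npz')); W=pts(d); im=d['image']
ds=dict(np.load('pics/scene0.npz')); Ws=pts(ds)
def rep(n,m,W):
    P=W[m]; P=P[~np.isnan(P[:,0])]
    r=cv2.minAreaRect((P[:,:2]*1000).astype(np.float32))
    print(n,len(P),'med',np.median(P,0).round(4),'min',P.min(0).round(3),'max',P.max(0).round(3),'rect',np.round(r[0],1),np.round(r[1],1),round(r[2],1))
reg=lambda r0,r1,c0,c1:(np.add.outer(np.arange(420)*0,np.arange(560))>=c0)&(np.arange(560)[None]<=c1)&(np.arange(420)[:,None]>=r0)&(np.arange(420)[:,None]<=r1)
R=reg(215,315,115,185)
z=W[...,2]
for n,a,b in(('handletop',.188,.21),('arm/pod',.13,.18),('foot',.01,.02)):
    rep(n,R&(z>a)&(z<b),W)
hsv=cv2.cvtColor(im,cv2.COLOR_BGR2HSV)
rep('orangebutton',R&(hsv[...,0]<18)&(hsv[...,1]>130)&(z>.15),W)
white=(hsv[...,1]<60)&(hsv[...,2]>110)
rep('podwhite',reg(280,312,140,175)&white&(z>.1),W)
P=reg(205,285,272,318)&(z<.04)&~((hsv[...,0]>15)&(hsv[...,0]<45)&(hsv[...,1]>30)&(hsv[...,2]>90))
rep('phone',P&(z>.003),W)
# contour-based phone
roi=(P.astype(np.uint8)*255); c,_=cv2.findContours(roi,0,2); c=max(c,key=cv2.contourArea); r=cv2.minAreaRect(c);print('px',r,np.bincount((W[R][:,2][~np.isnan(W[R][:,2])]*500).astype(int).clip(0)))
K=d['intrinsics'];T=np.linalg.inv(d['camera_from_world'])
def ray(u,v,h):
    q=T[:3,:3]@np.array([(u-K[0,2])/K[0,0],-(v-K[1,2])/K[1,1],-1]); return T[:3,3]+q*(h-T[2,3])/q[2]
for p in cv2.boxPoints(r): print(ray(*p,.0085).round(4))
print(ray(*r[0],.0085))
for n,RR in(('tub',reg(105,165,170,230)),('bottle',reg(115,160,325,360)),):rep(n,RR&(z>.03),W)
# mat height
print(np.nanmedian(z[150:200,230:280]))
for n in((z,'z'),):
    v=cv2.normalize(np.nan_to_num(z[205:320,110:330]),None,0,255,32).astype(np.uint8)
c=im[200:320,105:330]; cv2.imwrite('pics/crop1.png',cv2.resize(c,None,fx=3.5,fy=3.5,interpolation=2))
E
```

```text
handletop 581 med [0.4326 0.2961 0.1945] min [0.379 0.264 0.188] max [0.492 0.33  0.202] rect [438.3 295.4] [119.4  35. ] 22.5
arm/pod 898 med [0.3632 0.2709 0.1493] min [0.315 0.23  0.13 ] max [0.524 0.346 0.18 ] rect [421.  285.2] [219.6  59.6] 18.2
foot 613 med [0.4626 0.2815 0.0157] min [0.395 0.246 0.01 ] max [0.506 0.36  0.02 ] rect [450.8 292. ] [114.5 103.5] 68.4
orangebutton 58 med [0.4145 0.2717 0.1902] min [0.382 0.264 0.177] max [0.428 0.281 0.198] rect [406.  271.4] [47.1 14.3] 7.4
podwhite 513 med [0.3464 0.2621 0.1496] min [0.315 0.232 0.113] max [0.382 0.29  0.157] rect [348.8 260.9] [57.4 66.8] 87.3
phone 893 med [ 0.4999 -0.0773  0.0088] min [ 0.408 -0.11   0.003] max [ 0.558 -0.039  0.017] rect [483.  -74.5] [ 71.1 149.6] 89.7
px ((295.0, 244.5), (55.0, 26.0), 90.0) [3303  866  391  119   35   45  122  167  154  125   73   20   19   27
   10   10    8    0    1    3    0    0    5    3    3    2    0    0
    5    3    1    2    1    2    1    4    0    2    2    2    2    0
    0    0    0    0    0    0    0    1    2    2    2    3    1    1
    4    8   17    8    7    3    4    3   12    9    9   17   11   18
   19   29   69  138  197  176  122   39   12    4    1    3    2    3
    2    3    0    1    9    5    8    9   10   22   31   83  142  156
  108   49   10    2]
[ 0.557  -0.0394  0.0085]
[ 0.5571 -0.1102  0.0085]
[ 0.408  -0.1096  0.0085]
[ 0.4077 -0.0397  0.0085]
[ 0.4819222  -0.07472329  0.0085    ]
tub 1342 med [0.7723 0.1793 0.0678] min [0.718 0.125 0.03 ] max [0.83  0.235 0.077] rect [774.3 180.4] [111. 110.] 18.6
bottle 339 med [ 0.7579 -0.1945  0.0886] min [ 0.742 -0.222  0.032] max [ 0.787 -0.174  0.135] rect [ 762.6 -196.1] [47. 42.] 68.8
0.0002403074872705524
```

View pics/crop1.png

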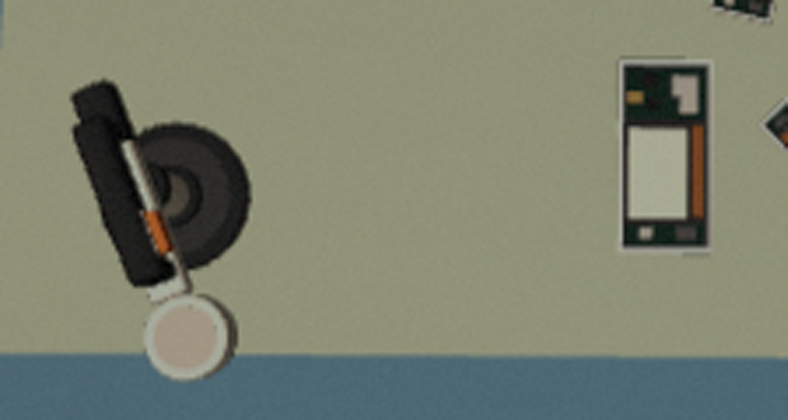

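```bash
python3 - <<'E'
from h import *
d=dict(np.load('pics/top0.npz')); W=pts(d); im=d['image']; hsv=cv2.cvtColor(im,cv2.COLOR_BGR2HSV)
K=d['intrinsics'];T=np.linalg.inv(d['camera_from_world'])
def ray(u,v,h):
    q=T[:3,:3]@np.array([(u-K[0,2])/K[0,0],-(v-K[1,2])/K[1,1],-1]); return (T[:3,3]+q*(h-T[2,3])/q[2])[:2]
u,v=np.meshgrid(np.arange(560),np.arange(420)); R=(u>115)&(u<185)&(v>215)&(v<315)
z=W[...,2]
dark=R&(im.max(2)<75)&(z>.186)
P=W[dark][:,:2]*1000; r=cv2.minAreaRect(P.astype(np.float32)); print('bar',r)
c=np.median(P,0); _,_,vt=np.linalg.svd(P-P.mean(0)); print('axis',vt[0],np.degrees(np.arctan2(vt[0,1],vt[0,0])),P.mean(0))
w=R&(hsv[...,1]<60)&(hsv[...,2]>100)&(z>.1)&(v>278)
pc=cv2.minEnclosingCircle((W[w][:,:2]*1000).astype(np.float32)); print('pod',pc,np.nanmedian(W[w][:,2]))
# foot rim: dark px against mat, right side
f=(R&(im.max(2)<90)).astype(np.uint8)
cs,_=cv2.findContours(f,0,cv2.CHAIN_APPROX_NONE); cc=max(cs,key=cv2.contourArea)[:,0]
e=np.array([ray(*p,.016) for p in cc if p[0]>162])
A=np.c_[2*e,np.ones(len(e))]; s=np.linalg.lstsq(A,(e**2).sum(1),rcond=None)[0]; print('foot',s[:2],np.sqrt(s[2]+s[:2]@s[:2]),len(e))
E
```

```text
bar ((438.0184631347656, 296.13458251953125), (119.54021453857422, 34.15327453613281), 23.29549217224121)
axis [-0.92105583 -0.38943054] -157.08092914457953 [436.14446793 298.19101326]
pod ((350.5392150878906, 264.3327941894531), 36.04822540283203) 0.14948557157669184
foot [0.44875198 0.30234134] 0.05569704037365893 44
```

```bash
python3 -m inch '[[4,4,2,0,0,0],[8,8,3,0,0,0],[11,12,3,0,0,0],[14,16,3,0,0,0],[17,20,3,0,0,0],[20,23,3,0,0,0],[23,27,3,0,0,0],[26,30,3,0,0,0]]' 1; python3 -m inch '[[0,4,0,0,0,0],[0,8,0,0,0,0],[0,12,0,0,0,0],[0,16,0,0,0,0],[0,20,0,0,0,0],[0,24,0,0,0,0],[0,28,0,0,0,0],[0,32,0,0,0,0]]'
```

```text
time: 0.77
eef_pos: [0.4156, -0.3144, 0.2598]
eef_rot: [[0.943, 0.332, -0.001], [0.332, -0.943, 0.002], [-0.0, -0.002, -1.0]]
ft_force: [1.2, -0.9, -0.1]
width: 0.0855
time: 1.43
eef_pos: [0.4149, 0.0074, 0.2595]
eef_rot: [[0.943, 0.332, -0.001], [0.332, -0.943, 0.002], [-0.0, -0.002, -1.0]]
ft_force: [1.3, -0.2, -0.3]
width: 0.085
```

```bash
python3 -m inch '[[1,4,0,0,0,0.02],[2,8,0,0,0,0.04],[3,12,0,0,0,0.06],[3.5,16,0,0,0,0.06],[3.5,20,0,0,0,0.06],[3.5,24,0,0,0,0.06],[3.5,28,0,0,0,0.06],[3.5,29.6,0,0,0,0.06]]'; python3 -m inch '[[0,0,0,0,0,0],[0,0,0,0,0,0]]'; python3 - <<'E'
from h import *
s=bot.get_state(); print(s['eef_pos'],s['eef_rot'].tolist(),s['joint_pos'])
d=snap('wrist','w1.png'); print(d['intrinsics'],d['tool_from_camera'])
snap('top','top1.png'); snap('scene','scene1.png')
E
```

```text
time: 2.1
eef_pos: [0.4487, 0.3077, 0.2581]
eef_rot: [[0.92, 0.391, -0.003], [0.391, -0.92, 0.002], [-0.002, -0.003, -1.0]]
ft_force: [1.3, 0.2, -0.7]
width: 0.0854
time: 2.27
eef_pos: [0.4482, 0.3085, 0.2569]
eef_rot: [[0.919, 0.393, -0.005], [0.393, -0.919, 0.001], [-0.004, -0.003, -1.0]]
ft_force: [1.1, 0.2, -1.0]
width: 0.0857
[0.44818624 0.30846959 0.25686237] [[0.9193353301469331, 0.39344177983551926, -0.00511044259222695], [0.3934519983338691, -0.9193444599073978, 0.001135361026471971], [-0.004251558621827627, -0.0030544913543897882, -0.9999862970720406]] [ 0.5380183  -0.04963741  1.32800636  0.0037574   1.86702843  1.70552384]
[[325.1922621    0.         281.5942962 ]
 [  0.         325.1922621  205.95540527]
 [  0.           0.           1.        ]] [[ 1.23483557e-03  9.59010814e-01  2.83366782e-01  7.26116196e-02]
 [ 9.99999095e-01 -1.33563273e-03  1.62516511e-04  1.43258556e-04]
 [ 5.34329040e-04  2.83366325e-01 -9.59011596e-01 -1.43259857e-01]
 [ 0.00000000e+00  0.00000000e+00  0.00000000e+00  1.00000000e+00]]
```

View pics/w1.png

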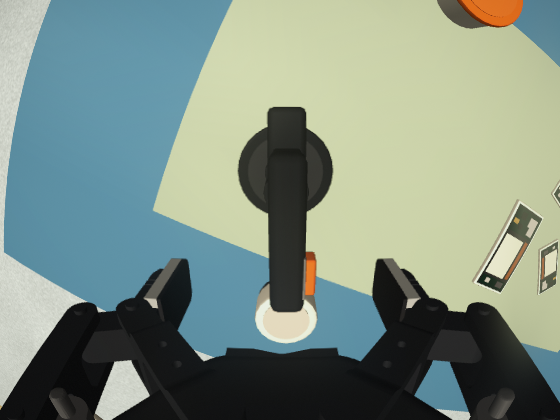

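View pics/scene1.png

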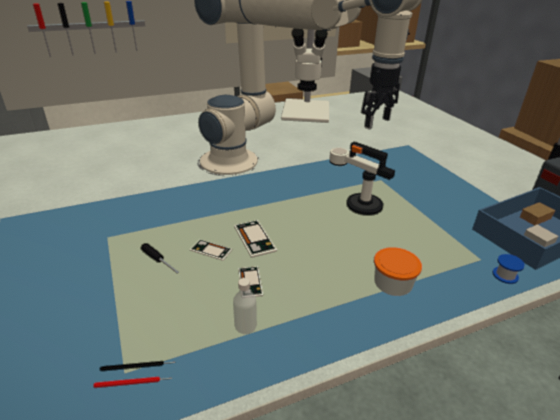

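The wrist view shows the bar upright between the open jaws, top edges about columns 269–305 and rows 150–310. The button is at (311,272), the foot at (285,168) and the pod at (287,312). I'll check the lateral offset and where the fore-aft ends fall.

```bash
cat >> h.py <<'E'
def wray(d,R,p,u,v,h):
    K=d['intrinsics'];T=d['tool_from_camera']
    a=np.array([u-K[0,2],v-K[1,2]]);r=np.hypot(*a);th=r/K[0,0];n=a/max(r,1e-9)
    q=np.array([np.sin(th)*n[0],-np.sin(th)*n[1],-np.cos(th)])
    o=p+R@T[:3,3]; q=R@T[:3,:3]@q
    return o+q*(h-o[2])/q[2]
E
python3 - <<'E'
from h import *
d=dict(np.load('pics/w1.npz'));im=d['image']
s=bot.get_state();R=s['eef_rot'];p=s['eef_pos']
m=im.max(2)
for r in(160,180,200,220,240,260,280,300,306):print(r,''.join('%4d'%x for x in m[r,262:322:3]))
print(m[140:160,287],m[300:318,287])
def q(u,v,h,n):
    w=wray(d,R,p,u,v,h); print(n,w.round(4),'tool',(R.T@(w-p)).round(4))
q(268.5,280,.196,'L280');q(305,280,.196,'R280');q(271,160,.196,'L160');q(305,160,.196,'R160')
q(287,150,.196,'back');q(287,311,.196,'front')
q(285.5,168,.016,'foot');q(286,318,.15,'pod top')
E
```

```text
160   61  60  37  40  40  40  39  39  38  39  38  37  38  34  30  58  58  58  58  58
180   61  57  34  40  41  43  43  41  41  40  39  40  40  35  31  48  57  57  58  57
200   54  48  37  41  43  44  44  43  43  42  42  40  40  36  32  45  42  42  43  41
220  214 213  99  43  44  46  46  45  44  44  43  44  42  38  33 210 211 212 212 212
240  213 212 137  42  44  47  46  45  45  45  44  44  43  39  34 213 213 213 212 212
260  169 168 140  42  44  47  46  46  46  46  45  44  43  38 138 202 202 200 172 214
280  167 167 167  42  44  47  47  46  47  46  45  46  43  38 134 233 233 226 154 168
300  167 195 239  41  46  48  48  48  47  46  46  46  43  39 198 136 111 106 168 167
306  238 239 239  72  45  48  48  48  47  46  47  46  42  38 239 239 236 116 163 167
[44 44 45 44 43 43 43 42 35 30 29 28 28 30 32 34 35 37 37 38] [ 47  47  47  47  47  48  48  48  48  47  44  55 176 229 228 228 228 228]
L280 [0.4049 0.298  0.196 ] tool [-0.0438 -0.0093  0.0623]
R280 [0.4152 0.2738 0.196 ] tool [-0.0438  0.0171  0.0622]
L160 [0.4853 0.3292 0.196 ] tool [ 0.0424 -0.0067  0.0621]
R160 [0.4938 0.3093 0.196 ] tool [0.0425 0.015  0.0621]
back [0.4952 0.3224 0.196 ] tool [0.0489 0.0035 0.0621]
front [0.385  0.2748 0.196 ] tool [-0.0712  0.0043  0.0623]
foot [0.4559 0.305  0.016 ] tool [0.0062 0.0047 0.2422]
pod top [0.3476 0.2591 0.15  ] tool [-0.1116  0.0044  0.1084]
```

```bash
python3 -m inch '[[0.5,-0.2,-2,0,-0.005,0],[0.5,-0.2,-4,0,-0.005,0],[0.5,-0.2,-5.5,0,-0.005,0],[0.5,-0.2,-7,0,-0.005,0],[0.5,-0.2,-8.2,0,-0.005,0],[0.5,-0.2,-9.1,0,-0.005,0],[0.5,-0.2,-9.1,0,-0.005,0],[0.5,-0.2,-9.1,0,-0.005,0]]'
python3 - <<'E'
from h import *
s=bot.get_state(); R=s['eef_rot'];p=s['eef_pos'];print(p,R[:,2])
d=snap('wrist','w2.png')
E
```

```text
time: 3.08
eef_pos: [0.4541, 0.3039, 0.1673]
eef_rot: [[0.921, 0.389, 0.002], [0.389, -0.921, 0.002], [0.003, -0.001, -1.0]]
ft_force: [0.6, 0.0, 0.4]
width: 0.0851
[0.45406615 0.30389301 0.16729884] [ 0.00195842  0.00178954 -0.99999648]
```

View pics/w2.png

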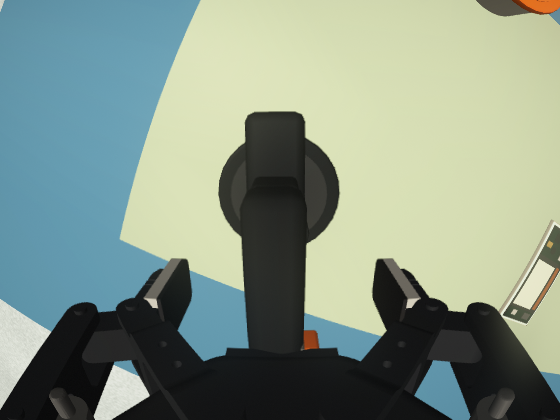

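```bash
python3 -m inch '[[-0.1,0.23,-0.1,0,0,0],[-0.1,0.23,-0.2,0,0,0],[-0.1,0.23,-0.2,0,0,0],[-0.1,0.23,-0.2,0,0,0],[-0.1,0.23,-0.2,0,0,0],[-0.1,0.23,-0.2,0,0,0]]' -0.1 30; python3 -m inch '[[0,0,0,0,0,0],[0,0,0,0,0,0],[0,0,0,0,0,0],[0,0,0,0,0,0],[0,0,0,0,0,0],[0,0,0,0,0,0]]' -0.35 60; python3 -m inch '[[0,0,0,0,0,0],[0,0,0,0,0,0],[0,0,0,0,0,0],[0,0,0,0,0,0],[0,0,0,0,0,0],[0,0,0,0,0,0]]' -1 60
python3 - <<'E'
from h import *
d=snap('wrist','w3.png')
E
```

```text
time: 3.63
eef_pos: [0.4533, 0.3066, 0.1662]
eef_rot: [[0.921, 0.39, 0.003], [0.39, -0.921, 0.003], [0.004, -0.001, -1.0]]
ft_force: [0.3, 0.3, -0.2]
width: 0.0385
time: 4.13
eef_pos: [0.4533, 0.3066, 0.1662]
eef_rot: [[0.921, 0.39, 0.003], [0.39, -0.921, 0.003], [0.004, -0.001, -1.0]]
ft_force: [0.0, -0.6, 0.2]
width: 0.0277
time: 4.63
eef_pos: [0.4533, 0.3068, 0.1664]
eef_rot: [[0.921, 0.39, 0.003], [0.39, -0.921, 0.003], [0.004, -0.001, -1.0]]
ft_force: [-1.5, 1.8, 2.1]
width: 0.0251
```

View pics/w3.png

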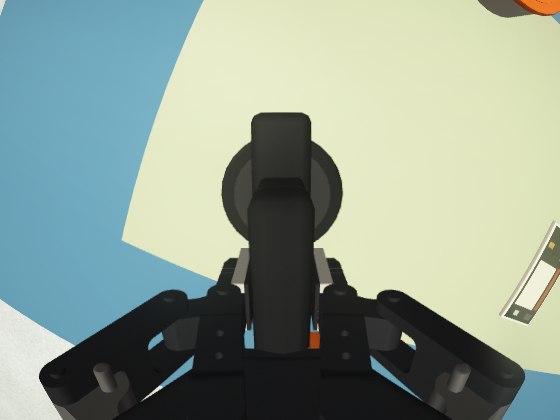

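```bash
python3 -m inch '[[0,0,0.4,0,0,0],[0,0,1,0,0,0],[0,0,1.7,0,0,0],[0,0,2.4,0,0,0],[0,0,3,0,0,0],[0,0,3,0,0,0],[0,0,3,0,0,0]]'
python3 - <<'E'
from h import *
d=snap('scene','scene2.png');d=snap('wrist','w4.png')
cv2.imwrite('pics/scene2c.png',cv2.resize(d0,None,fx=4,fy=4)) if 0 else None
im=cv2.imread('pics/scene2.png')[110:240,300:440];cv2.imwrite('pics/scene2c.png',cv2.resize(im,None,fx=4,fy=4))
E
```

```text
time: 5.27
eef_pos: [0.4536, 0.3069, 0.197]
eef_rot: [[0.921, 0.39, 0.004], [0.39, -0.921, 0.003], [0.005, -0.001, -1.0]]
ft_force: [-1.0, -0.4, -9.5]
width: 0.0248
```

View pics/scene2c.png

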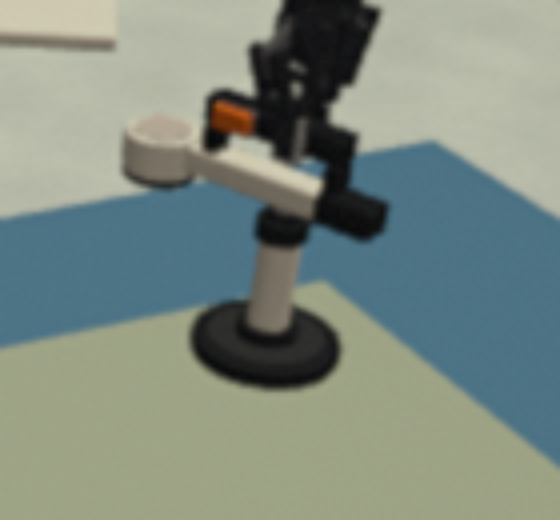

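```bash
python3 -m inch '[[0.1,-0.8,0,0,0,0.04],[0.3,-2.2,0,0,0,0.1],[0.5,-4,0,0,0,0.18],[0.7,-6,0,0,0,0.26],[0.9,-8,0,0,0,0.35],[1.1,-10,0,0,0,0.44],[1.3,-11.8,0,0,0,0.52],[1.4,-13.3,0,0,0,0.58]]'
python3 -m inch '[[0.2,-1.6,0,0,0,0.07],[0.4,-3.4,0,0,0,0.15],[0.6,-5.4,0,0,0,0.24],[0.8,-7.4,0,0,0,0.32],[1,-9.4,0,0,0,0.41],[1.2,-11.2,0,0,0,0.49],[1.3,-12.6,0,0,0,0.55],[1.4,-13.3,0,0,0,0.59]]'
python3 -m inch '[[0,0,0,0,0,0],[0,0,0,0,0,0]]'
python3 - <<'E'
from h import *
s=bot.get_state(); R=s['eef_rot'];p=s['eef_pos'];print(p,R.round(4).tolist(),s['joint_pos'])
d=snap('wrist','w5.png');d=snap('top','top5.png');snap('scene','scene5.png')
im=d['image'][180:310,180:350];cv2.imwrite('pics/top5c.png',cv2.resize(im,None,fx=4,fy=4))
E
```

```text
time: 6.03
eef_pos: [0.4671, 0.1722, 0.1955]
eef_rot: [[0.554, 0.833, 0.0], [0.833, -0.554, 0.003], [0.003, -0.001, -1.0]]
ft_force: [-0.2, -0.2, -10.5]
width: 0.0254
time: 6.7
eef_pos: [0.4809, 0.0372, 0.195]
eef_rot: [[-0.004, 1.0, -0.002], [1.0, 0.004, 0.001], [0.001, -0.002, -1.0]]
ft_force: [0.4, -0.7, -10.0]
width: 0.0251
time: 6.87
eef_pos: [0.4806, 0.0368, 0.1944]
eef_rot: [[-0.002, 1.0, -0.003], [1.0, 0.002, 0.001], [0.001, -0.003, -1.0]]
ft_force: [0.4, 0.1, -9.6]
width: 0.0251
[0.48056359 0.03684202 0.19443645] [[-0.0018, 1.0, -0.0032], [1.0, 0.0018, 0.0012], [0.0012, -0.0032, -1.0]] [ 5.03009106e-03 -2.29594694e-01  1.60193782e+00  1.27108918e-03
  1.77248414e+00  3.48487036e-03]
```

View pics/w5.png

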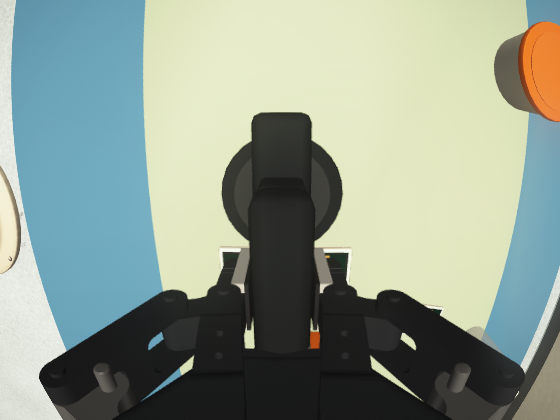

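View pics/top5c.png

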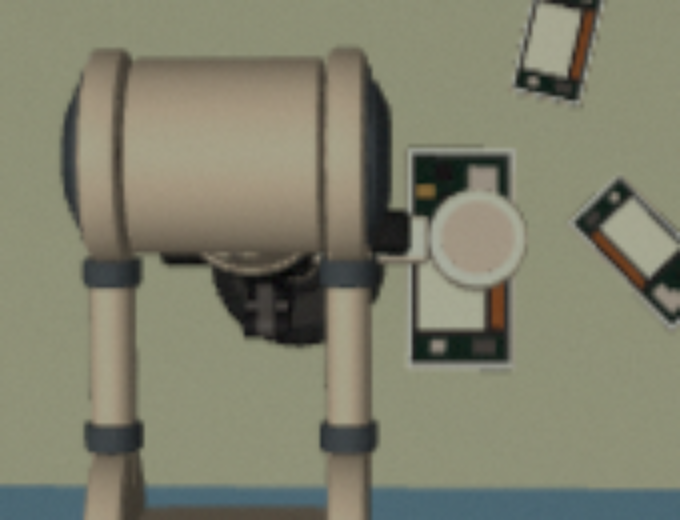

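View pics/scene5.png

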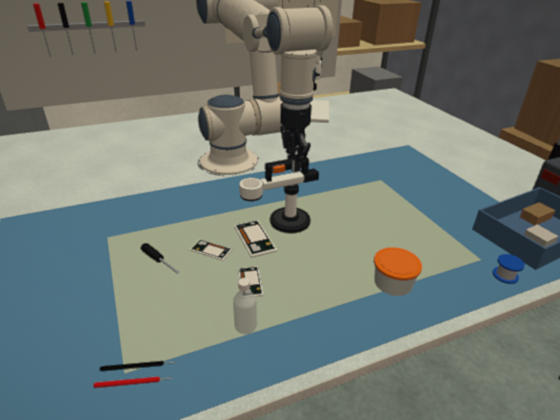

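The top-view crop shows the pod over the phone, at crop (478,238) with the phone frame at (408–513,150–365). The wrist view shows the foot circle centred near (282,192). I'll measure the lens, tilt and foot clearance.

```bash
python3 - <<'E'
from h import *
d=dict(np.load('pics/top5.npz'));W=pts(d);im=d['image'];z=W[...,2]
u,v=np.meshgrid(np.arange(560),np.arange(420));m=(u>275)&(u<330)&(v>215)&(v<260)&(z>.16)&(z<.2)&(im.min(2)>90)
P=W[m];print('pod',len(P),cv2.minEnclosingCircle((P[:,:2]*1000).astype(np.float32)),np.median(P,0),P.mean(0))
core=P[np.hypot(*(P[:,:2]-P[:,:2].mean(0)).T)<.022]
A=np.c_[core[:,:2]-core[:,:2].mean(0),np.ones(len(core))];print('plane',np.linalg.lstsq(A,core[:,2],rcond=None)[0])
s=bot.get_state();R=s['eef_rot'];p=s['eef_pos'];d=dict(np.load('pics/w5.npz'))
for n,a,b in(('L',222,192),('R',342.5,192),('top?',281,134)):print(n,wray(d,R,p,a,b,.043))
for n,a,b in(('phone TL',219,248),('phone TR',352,247)):print(n,wray(d,R,p,a,b,.0085))
E
```

```text
pod 545 ((478.3739013671875, -67.50808715820312), 43.069671630859375) [ 0.48008042 -0.07807332  0.1777295 ] [ 0.47995844 -0.07632453  0.17755744]
plane [ 0.01890407 -0.01636673  0.17840222]
L [0.42454523 0.03668066 0.043     ]
R [0.53846661 0.03734269 0.043     ]
top? [0.48008185 0.09090274 0.043     ]
phone TL [ 0.41111489 -0.03633654  0.0085    ]
phone TR [ 0.56011166 -0.03435517  0.0085    ]
```

```bash
python3 -m inch '[[0.2,0.2,-0.4,0,0,0],[0.3,0.3,-0.9,0,0,0],[0.3,0.3,-1.4,0,0,0],[0.3,0.3,-1.8,0,0,0],[0.3,0.3,-2.1,0,0,0],[0.3,0.3,-2.3,0,0,0],[0.3,0.3,-2.4,0,0,0],[0.3,0.3,-2.4,0,0,0]]'
python3 -m inch '[[0,0,-0.1,0,0,0],[0,0,-0.2,0,0,0],[0,0,-0.3,0,0,0],[0,0,-0.3,0,0,0]]'
```

```text
time: 7.68
eef_pos: [0.4836, 0.0408, 0.1705]
eef_rot: [[-0.004, 1.0, -0.003], [1.0, 0.004, 0.002], [0.002, -0.003, -1.0]]
ft_force: [0.1, 0.1, -9.2]
width: 0.0252
time: 8.02
eef_pos: [0.4835, 0.0408, 0.1673]
eef_rot: [[-0.004, 1.0, -0.003], [1.0, 0.004, 0.002], [0.002, -0.003, -1.0]]
ft_force: [-0.1, -0.8, -8.8]
width: 0.025
```

```bash
python3 -m inch '[[0,0,-0.05,0,0,0],[0,0,-0.1,0,0,0],[0,0,-0.1,0,0,0]]'
python3 -m inch '[[0,0,-0.05,0,0,0],[0,0,-0.1,0,0,0],[0,0,-0.1,0,0,0]]'
```

```text
time: 8.27
eef_pos: [0.4836, 0.0408, 0.1671]
eef_rot: [[-0.004, 1.0, -0.002], [1.0, 0.004, 0.002], [0.002, -0.002, -1.0]]
ft_force: [-2.0, -0.5, -4.7]
width: 0.0251
time: 8.52
eef_pos: [0.4836, 0.0408, 0.1668]
eef_rot: [[-0.004, 1.0, -0.002], [1.0, 0.004, 0.002], [0.002, -0.002, -1.0]]
ft_force: [-2.8, -0.2, -2.0]
width: 0.0251
```

```bash
python3 -m inch '[[0,0,-0.05,0,0,0],[0,0,-0.1,0,0,0],[0,0,-0.1,0,0,0]]'
python3 -m inch '[[0,0,0,0,0,0],[0,0,0,0,0,0],[0,0,0,0,0,0],[0,0,0,0,0,0],[0,0,0,0,0,0],[0,0,0,0,0,0]]' 1
python3 - <<'E'
from h import *
s=bot.get_state(); R=s['eef_rot'];p=s['eef_pos'];print(p,R.round(4).tolist(),s['width'])
d=snap('wrist','w6.png');d=snap('top','top6.png');snap('scene','scene6.png')
W=pts(d);im=d['image'];z=W[...,2]
u,v=np.meshgrid(np.arange(560),np.arange(420));m=(u>275)&(u<330)&(v>215)&(v<260)&(z>.14)&(z<.17)&(im.min(2)>90)
P=W[m];print('pod',len(P),np.median(P,0),P.mean(0))
E
```

```text
time: 8.77
eef_pos: [0.4836, 0.0408, 0.1664]
eef_rot: [[-0.004, 1.0, -0.001], [1.0, 0.004, 0.002], [0.002, -0.001, -1.0]]
ft_force: [-4.0, -1.4, -0.3]
width: 0.0251
time: 9.27
eef_pos: [0.4838, 0.0407, 0.1666]
eef_rot: [[-0.004, 1.0, -0.001], [1.0, 0.004, 0.002], [0.002, -0.001, -1.0]]
ft_force: [0.5, 0.2, 1.5]
width: 0.0853
[0.48377375 0.04073931 0.16657539] [[-0.0037, 1.0, -0.0007], [1.0, 0.0037, 0.0016], [0.0016, -0.0007, -1.0]] 0.0852994485473577
pod 509 [ 0.48297981 -0.07411769  0.14960515] [ 0.48288424 -0.07379692  0.14971598]
```

View pics/w6.png

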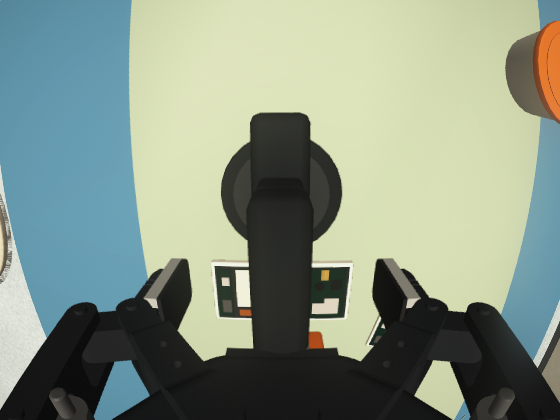

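View pics/top6.png

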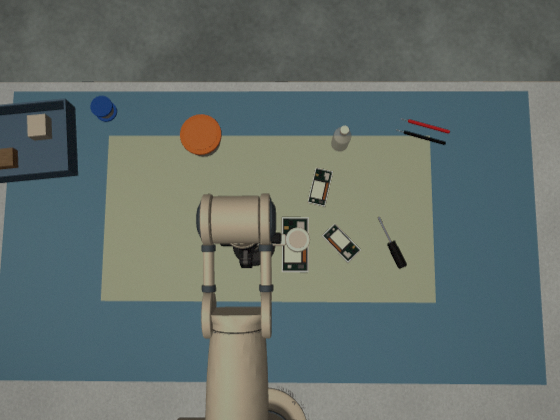

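View pics/scene6.png

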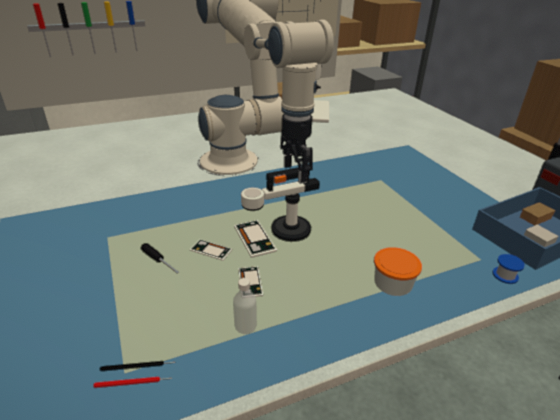

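```bash
python3 -m inch '[[0.1,-1,0,0,0,0],[0.2,-2,0,0,0,0],[0.25,-3,0,0,0,0],[0.25,-4,0,0,0,0],[0.25,-4.5,0,0,0,0],[0.25,-4.5,-0.1,0,0,0],[0.25,-4.5,-0.1,0,0,0],[0.25,-4.5,-0.1,0,0,0]]'
python3 -m inch '[[0,0,0,0,0,0],[0,0,0,0,0,0],[0,0,0,0,0,0],[0,0,0,0,0,0],[0,0,0,0,0,0],[0,0,0,0,0,0]]' -0.05 40
python3 - <<'E'
from h import *
d=snap('wrist','w7.png');d=snap('scene','scene7.png')
cv2.imwrite('pics/scene7c.png',cv2.resize(d['image'][130:250,220:360],None,fx=4,fy=4))
E
```

```text
time: 10.08
eef_pos: [0.4861, -0.0042, 0.1653]
eef_rot: [[-0.003, 1.0, -0.001], [1.0, 0.003, 0.002], [0.002, -0.001, -1.0]]
ft_force: [-0.4, 0.5, 0.3]
width: 0.085
time: 10.58
eef_pos: [0.4861, -0.0041, 0.1653]
eef_rot: [[-0.004, 1.0, -0.001], [1.0, 0.004, 0.002], [0.002, -0.001, -1.0]]
ft_force: [0.2, 0.2, -0.1]
width: 0.0407
```

View pics/w7.png

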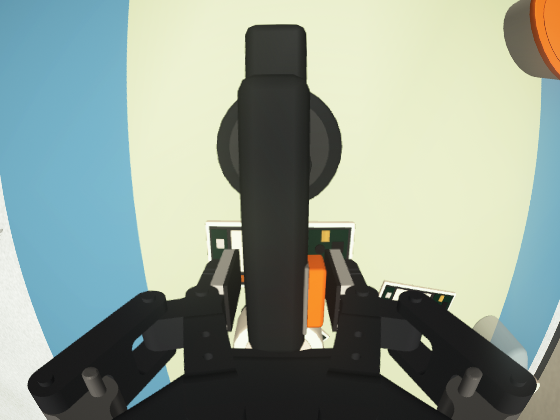

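View pics/scene7c.png

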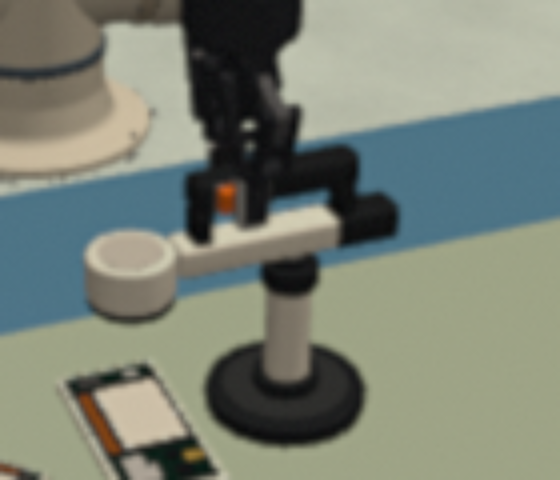

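```bash
python3 - <<'E'
from h import *
d=dict(np.load('pics/w7.npz'));s=bot.get_state();R=s['eef_rot'];p=s['eef_pos'];print(p)
for n,a,b,h in(('bar rear top',275,75,.196),('bar L',239,250,.196),('bar R',307,250,.196),('btn rear',316,257,.1925),('btn front',316,328,.1925),('btn outer',326,290,.1925)):
    w=wray(d,R,p,a,b,h);print(n,w.round(4),(R.T@(w-p)).round(4))
E
```

```text
[ 0.48607494 -0.00416323  0.16532857]
bar rear top [0.484  0.0811 0.196 ] [ 0.0853 -0.0018 -0.0305]
bar L [0.4703 0.0172 0.196 ] [ 0.0215 -0.0157 -0.0306]
bar R [0.4962 0.0174 0.196 ] [ 0.0216  0.0102 -0.0306]
btn rear [0.5002 0.0128 0.1925] [ 0.0169  0.0141 -0.0272]
btn front [ 0.502  -0.0227  0.1925] [-0.0185  0.0158 -0.0272]
btn outer [ 0.5051 -0.0026  0.1925] [ 0.0015  0.019  -0.0272]
```

```bash
python3 -m inch '[[0.05,-0.2,0,0,0,0],[0.05,-0.3,0,0,0,0],[0.05,-0.3,0,0,0,0]]'
python3 -m inch '[[0,0,0,0,0,0],[0,0,0,0,0,0],[0,0,0,0,0,0],[0,0,0,0,0,0]]' -0.2 40
python3 -m inch '[[0,0,0,0,0,0],[0,0,0,0,0,0],[0,0,0,0,0,0],[0,0,0,0,0,0]]' -0.3 40
python3 -m inch '[[0,0,0,0,0,0],[0,0,0,0,0,0],[0,0,0,0,0,0],[0,0,0,0,0,0],[0,0,0,0,0,0],[0,0,0,0,0,0]]' -1 60
python3 - <<'E'
from h import *
d=snap('wrist','w8.png');d=snap('scene','scene8.png')
cv2.imwrite('pics/scene8c.png',cv2.resize(d['image'][130:250,220:360],None,fx=4,fy=4))
E
```

```text
time: 10.93
eef_pos: [0.4866, -0.0074, 0.1653]
eef_rot: [[-0.003, 1.0, -0.001], [1.0, 0.003, 0.002], [0.002, -0.001, -1.0]]
ft_force: [-0.4, 0.2, 0.9]
width: 0.0404
time: 11.27
eef_pos: [0.4869, -0.0075, 0.1654]
eef_rot: [[-0.003, 1.0, -0.001], [1.0, 0.003, 0.002], [0.002, -0.001, -1.0]]
ft_force: [2.7, -0.4, -0.3]
width: 0.0339
time: 11.6
eef_pos: [0.4864, -0.0075, 0.1658]
eef_rot: [[-0.003, 1.0, -0.001], [1.0, 0.003, 0.001], [0.001, -0.001, -1.0]]
ft_force: [-4.0, -1.0, 4.8]
width: 0.0299
time: 12.1
eef_pos: [0.4858, -0.0076, 0.1665]
eef_rot: [[-0.003, 1.0, -0.002], [1.0, 0.003, 0.001], [0.001, -0.002, -1.0]]
ft_force: [-5.6, -1.0, 6.7]
width: 0.0253
```

View pics/w8.png

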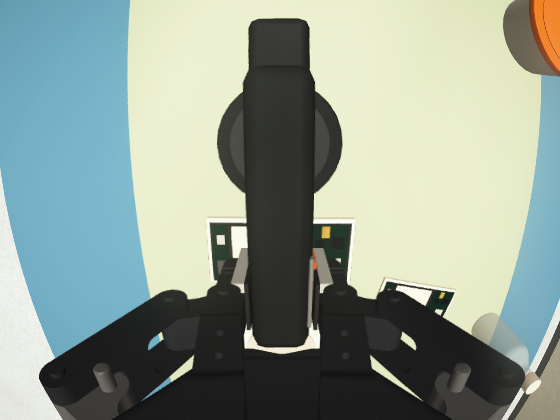

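View pics/scene8c.png

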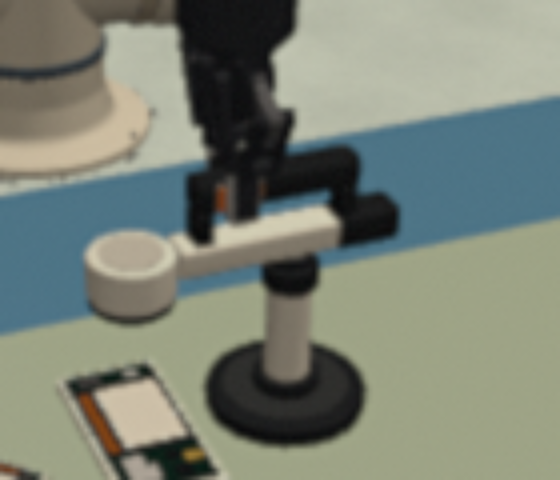

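```bash
python3 -m inch '[[0,0,0.2,0,0,0],[0,0,0.4,0,0,0],[0,0,0.6,0,0,0],[0,0,0.8,0,0,0],[0,0,0.8,0,0,0]]'
python3 - <<'E'
from h import *
d=snap('wrist','w9.png');d=snap('scene','scene9.png')
cv2.imwrite('pics/scene9c.png',cv2.resize(d['image'][130:250,220:360],None,fx=4,fy=4))
E
```

```text
time: 12.62
eef_pos: [0.4857, -0.0076, 0.1743]
eef_rot: [[-0.003, 1.0, -0.003], [1.0, 0.003, 0.001], [0.001, -0.003, -1.0]]
ft_force: [-2.5, 0.3, -2.3]
width: 0.025
```

View pics/scene9c.png

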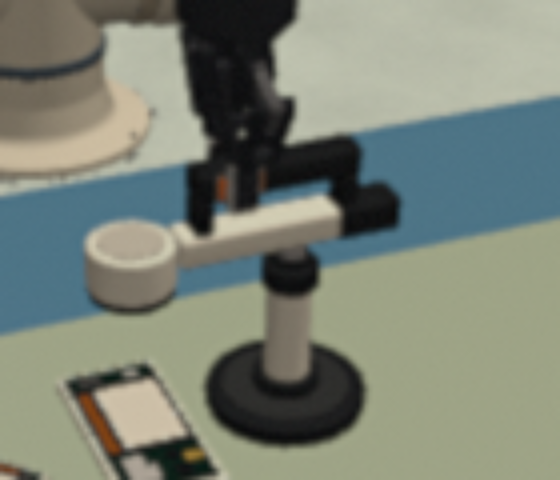

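The column is sliding out (2.3 N) and the foot is still down. I'll keep pulling straight up.

```bash
python3 -m inch '[[0,0,0.5,0,0,0],[0,0,1,0,0,0],[0,0,1.6,0,0,0],[0,0,2.2,0,0,0],[0,0,2.8,0,0,0],[0,0,3.4,0,0,0],[0,0,4,0,0,0],[0,0,4.5,0,0,0]]'
python3 -m inch '[[0,0,0.4,0,0,0],[0,0,0.8,0,0,0],[0,0,1.1,0,0,0],[0,0,1.4,0,0,0],[0,0,1.4,0,0,0],[0,0,1.4,0,0,0]]'
python3 - <<'E'
from h import *
d=snap('wrist','w10.png');d=snap('scene','scene10.png')
cv2.imwrite('pics/scene10c.png',cv2.resize(d['image'][100:250,220:360],None,fx=4,fy=4))
E
```

```text
time: 13.38
eef_pos: [0.4858, -0.0076, 0.2203]
eef_rot: [[-0.003, 1.0, -0.002], [1.0, 0.003, 0.001], [0.001, -0.002, -1.0]]
ft_force: [-0.9, -0.0, -3.9]
width: 0.0255
time: 13.88
eef_pos: [0.4859, -0.0077, 0.2346]
eef_rot: [[-0.003, 1.0, -0.002], [1.0, 0.003, 0.001], [0.001, -0.002, -1.0]]
ft_force: [-1.4, 0.4, -1.4]
width: 0.0251
```

View pics/scene10c.png

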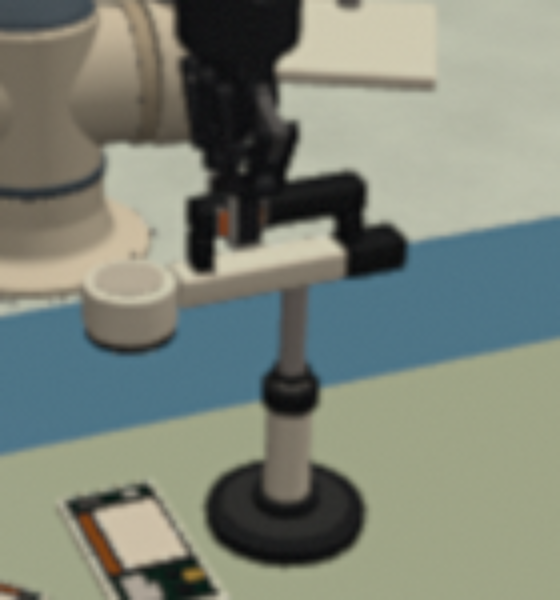

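```bash
python3 -m inch '[[0,0,0.4,0,0,0],[0,0,1,0,0,0],[0,0,1.6,0,0,0],[0,0,2.3,0,0,0],[0,0,3,0,0,0],[0,0,3.7,0,0,0],[0,0,4.4,0,0,0],[0,0,4.9,0,0,0]]'
python3 -m inch '[[0,0,0.3,0,0,0],[0,0,0.6,0,0,0],[0,0,0.8,0,0,0],[0,0,0.8,0,0,0]]'
python3 -m inch '[[0,0,0.1,0,0,0],[0,0,0.2,0,0,0],[0,0,0.2,0,0,0]]'
python3 - <<'E'
from h import *
d=snap('wrist','w11.png');d=snap('scene','scene11.png')
cv2.imwrite('pics/scene11c.png',cv2.resize(d['image'][80:250,220:360],None,fx=3.5,fy=3.5))
E
```

```text
time: 14.65
eef_pos: [0.486, -0.0076, 0.2846]
eef_rot: [[-0.003, 1.0, -0.001], [1.0, 0.003, 0.001], [0.001, -0.001, -1.0]]
ft_force: [0.2, 0.7, -4.8]
width: 0.0253
time: 14.98
eef_pos: [0.486, -0.0077, 0.2932]
eef_rot: [[-0.003, 1.0, -0.0], [1.0, 0.003, 0.001], [0.001, -0.0, -1.0]]
ft_force: [-0.7, 0.8, -1.7]
width: 0.0251
time: 15.23
eef_pos: [0.4859, -0.0077, 0.2951]
eef_rot: [[-0.003, 1.0, -0.001], [1.0, 0.003, 0.001], [0.001, -0.001, -1.0]]
ft_force: [-1.2, 1.3, -2.4]
width: 0.0252
```

View pics/scene11c.png

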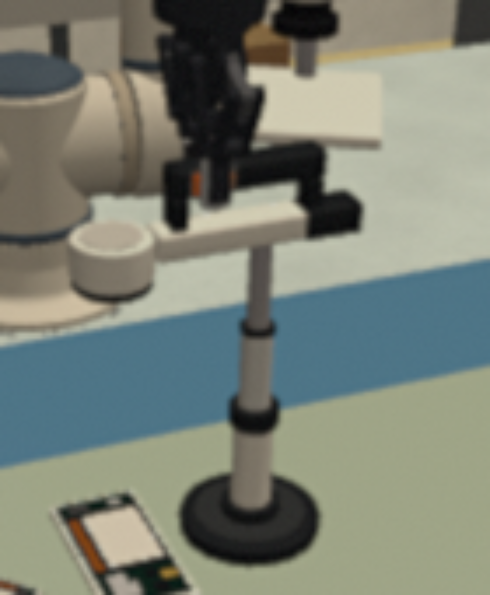

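```bash
python3 -m inch '[[0,0,0.05,0,0,0],[0,0,0.1,0,0,0],[0,0,0.1,0,0,0]]'
python3 - <<'E'
from h import *
print(bot.get_state()['eef_pos'])
d=snap('top','top12.png');W=pts(d);im=d['image'];z=W[...,2]
u,v=np.meshgrid(np.arange(560),np.arange(420));m=(u>275)&(u<345)&(v>205)&(v<270)&(z>.25)&(z<.3)&(im.min(2)>90)
P=W[m];print('pod',len(P),np.median(P,0),P.mean(0),cv2.minEnclosingCircle((P[:,:2]*1000).astype(np.float32)))
E
```

```text
time: 15.58
eef_pos: [0.4859, -0.0077, 0.2961]
eef_rot: [[-0.003, 1.0, -0.001], [1.0, 0.003, 0.001], [0.001, -0.001, -1.0]]
ft_force: [-0.3, 0.6, -4.8]
width: 0.0252
[ 0.48594929 -0.00768064  0.29611813]
pod 251 [ 0.47958549 -0.09069909  0.27946573] [ 0.48087564 -0.08922837  0.27942659] ((483.1737060546875, -69.93206787109375), 37.8101806640625)
```

View pics/top12.png

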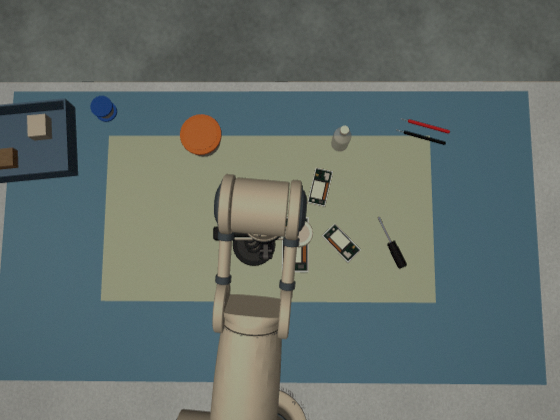

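The pod top is at 0.2795 m against 0.1497 m seated, so it has risen 129.8 mm. The pull of about 5 N is well under the 9.5 N weight, so the foot is standing. I'll hold for a moment and check once more.

```bash
python3 -m inch '[[0,0,0,0,0,0],[0,0,0,0,0,0],[0,0,0,0,0,0],[0,0,0,0,0,0],[0,0,0,0,0,0],[0,0,0,0,0,0],[0,0,0,0,0,0],[0,0,0,0,0,0]]'
python3 - <<'E'
from h import *
s=bot.get_state();R=s['eef_rot'];p=s['eef_pos'];print(p,s['ft_force'])
d=snap('wrist','w13.png');d=snap('scene','scene13.png');W=pts(d);z=W[...,2]
u,v=np.meshgrid(np.arange(560),np.arange(420));im=d['image']
m=(u>235)&(u<270)&(v>130)&(v<175)&(z>.2)&(im.min(2)>90);P=W[m];t=P[P[:,2]>.276];print('pod scene',len(t),t.mean(0),cv2.minEnclosingCircle((t[:,:2]*1000).astype(np.float32)))
f=(u>265)&(u<320)&(v>205)&(v<250)&(im.max(2)<90)&(z>.008);P=W[f];t=P[P[:,2]<.025];print('foot',len(t),np.median(t,0),cv2.minEnclosingCircle((t[:,:2]*1000).astype(np.float32)))
E
```

```text
time: 16.3
eef_pos: [0.486, -0.0077, 0.2961]
eef_rot: [[-0.003, 1.0, -0.001], [1.0, 0.003, 0.001], [0.001, -0.001, -1.0]]
ft_force: [-0.7, 1.2, -4.1]
width: 0.0253
[ 0.48595591 -0.00768659  0.29611605] [-0.6520213   1.17956134 -4.13352139]
pod scene 234 [ 0.49011545 -0.07390351  0.27878495] ((489.25286865234375, -70.6787338256836), 35.80564498901367)
foot 643 [0.50412898 0.02317049 0.01501155] ((502.2703552246094, 8.123440742492676), 88.61768341064453)
```

View pics/scene13.png

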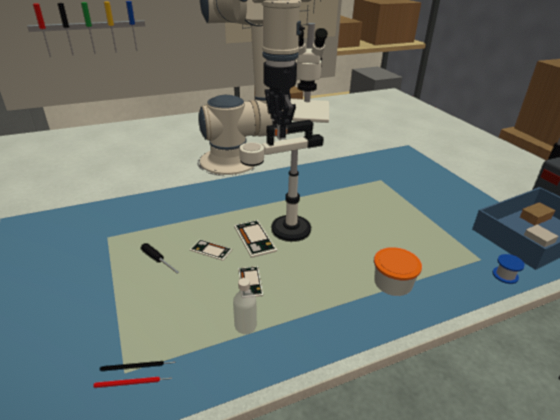

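```bash
python3 -c "
from cell import bot
bot.sign_off()"
```

```text
the job is handed in; nothing more can be done
```

I carried the camera upright by its handle and set it down beside the phone's free long side. I then moved the grip 45–48 mm towards the lens, which squeezed the button. From there I pulled the column straight up to its second stop and handed in at about 16.3 s, still gripping the handle. The hand-in gave no verdict.

**Last checks:**
- **Height:** the top of the pod rose from 149.7 mm to 279.5 mm, so the column is out by 129.8 mm of its 130 mm.
- **Foot:** the pull was about 4–5 N against the camera's 9.5 N, and the scene view shows the foot standing on the bench.
- **Lens:** it is within about 10 mm of the phone's middle. The two views disagreed by a few mm: the top view gave x ≈ 0.483 but was partly hidden by the arm, and the scene view gave x ≈ 0.489.
- **Other things:** the phone, tub, bottle and screwdriver look unmoved in the final pictures.

**Checks that failed or disagreed:**
- **Button:** the jaws read 25.3 mm with the button pressed, the same as on the plain bar and less than the 28 mm expected. I took the button as pressed because the column came free at about 2.3 N.
- **Foot position:** my last fit of the foot in the scene image was spoiled by other dark pixels (89 mm radius instead of 58), so I did not use it.

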